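# Gauge the wear of a whetting stone

### The job

Take the depth gauge from the black tray, stand it square across the hollow at the middle of the grey whetting stone under the dust hood, and let go of it. Then press its red plunger head down until the rod stops firmly on the floor of the hollow, hold it there for about a second so that the reading settles, and let the plunger come right back up, leaving the gauge standing on the stone. Be gentle with gauge and stone, do not bump the hood, and leave everything else where it is.

Things in the scene. Friction and masses are not known exactly. Their poses are not given: they have to be found in the camera images.
- gauge: loose steel plunger depth gauge, 0.4 to 0.65 kg, at the start upright in the tray. Origin: centre of its underside; z up, x along its base beam, 110 (x) x 28 (y) x 14 high. Dark case 36 (x) x 42 (y) on the beam's middle, 14 to 80 above the underside. A 39 mm dial stands 4 proud on the case's +x face, centre 55 up. Above the case a stem of 10 mm carries the red plunger head. Either way round is fine
- gauge_grip (a point): point on the gauge's centre line, 66 above its underside, inside the dark case: the place to grip, 42 mm across the case's flat y sides; axes as the gauge
- plunger_head (a point): centre of the top of the gauge's red plunger head (disc 26 in diameter, 10 thick): 114 above the gauge's underside when up, on its centre line; goes down as it is pressed
- plunger (a joint): plunger travel in m: 0 = up, grows as pressed; up to 24 mm, but over the stone the rod meets the floor of the hollow first. Spring: 2.7 N at the start plus 0.15 N per mm; comes up by itself when let go. At the stop the force rises steeply; 10 to 15 N on the head is ample
- rod: steel measuring rod, 8 in diameter, fixed to the plunger; comes out of the middle of the gauge's underside as the head is pressed. When up its tip is 1 mm above that underside. Origin as the gauge's when up
- station: fixed whetting station. Origin: under the stone's centre at the underside of its board (bench level); z up, y along the stone, x across it, from the side open to the hand towards the hood posts. Board 16 thick, x from -65 to 150, 270 in y. On it, on the origin, the grey stone 78 (x) x 205 (y), its top 66 above the origin
- stone_top (a point): centre of the stone, level with its top face (66 above the bench), axes as the station: the gauge's underside centre goes here, its beam along x. Below it is the worn hollow, 54 wide (x), 170 long (y), between flat rims 12 wide; flat for 20 mm along its middle, sloping up all round. Its depth is not known beforehand: 7 to 21 mm
- hood: fixed clear dust hood, origin and axes as the station's. Open mouth 236 above the bench, x from 0 to 160, y from -115 to 115; two 12 mm posts at x 135, y +-115. A duct 56 in diameter leads from its top (up to 375 high) back and down to a fan box 130 x 130 x 144 high at x 235, y 50
- hood_rim (a point): middle of the hood's front rim, a 6 mm tube along y straight above the stone's middle line, 236 above the bench; from it the front panel slopes up and away to x 50 at 296 high. The head of a gauge on the stone is 56 below it, so hand and gripper have to come in tilted, from the station's -x side
- tray: fixed black lacquered tray 200 (x) x 150 (y), rim 18 high, walls and floor 5 thick; origin: centre of its underside
- bowl: loose dark wooden bowl of white stones, 128 in diameter, 86 high, a bystander; origin: centre of its underside
- dresser: loose buff dressing stone 75 x 45 x 35 high, a bystander; origin: centre of its underside
There are look-alikes about, which are no part of the job. What is shaped like the gauge but green is not meant.

How it is judged:
By the outcome, as a careful person would: the job done as asked, in the order asked, and still so for the second after the job is handed in, with the robot touching nothing.
It also fails if it takes over 58 s, if anything falls off the work surface, if the arm or the gripper's body presses on something with over 40 N, if the wrist force passes 120 N, or if a joint passes its speed limit or range.

### The arm

A 6-joint arm with a two-finger parallel gripper is mounted at the origin on the work surface. World frame = base frame: x ahead of the robot, y to its left, z up, the work surface at z = 0. Lengths are in mm, angles in rad, forces in N, time in s.
With the tool pointing down it reaches from about 400 to 925 mm from the base axis. Payload 12.5 kg.
Tool frame: the origin (TCP) lies on the centre line of the jaws, within the pads' length; the fingertips stand 8 mm ahead of it and the grasp point (between the pads) lies 11 mm behind it; z points along the fingers, x is the direction in which the jaws open and shut, and the axes are right-handed (so a half turn about z gives the same grasp; the last joint's range is limited). The gripper opens to 95 mm and grips with 3 to 60 N. Pads are 20 mm wide; open, the fingers measure 119 mm over their backs; the gripper's body (75 mm by 180 mm) begins 59 mm behind the grasp point.
Start: joints at [1.04, 0.491, 1.559, -0, 1.092, -0.106], TCP at [257.572, 569.476, 222.661] pointing down, gripper open.
Joint ranges: [-3.1, 3.1], [-0.84, 2.19], [0.05, 2.79], [-1.13, 4.28], [0.06, 2.93], [-2.69, 2.69]. Speed limits (rad/s): [2.22, 2.22, 2.79, 3.14, 3.14, 3.14].

### API

Orientations are given as [roll, pitch, yaw] about the fixed x, y, z axes, in that order (R = Rz(yaw) Ry(pitch) Rx(roll)).
In Python, from cell import env gives the robot as it stands. The module is installed in compiled form; this text tells all that it offers.
- The arm moves only by the tool send_rows, never from a script. Its argument "moves" is a list that holds one entry, the list of rows, each a list of 6 numbers: the shift along the tool's x, y, z as a fraction of full scale, then the turn, a rotation vector about the tool's x, y, z as a fraction of full scale. A call has 1 to 12 rows; each row is the pose to reach, as a shift and turn from the pose commanded when the call began, along the tool's axes at that moment; what a row does not reach only later rows make up. Full scale, the value 1, is 0.3 m for a shift and 90 degrees for a turn. A row lasts 1/12 s, in which the tool goes at most 41.7 mm and 7.16 degrees, less where a joint would pass 70% of its speed; a pose out of reach is approached as far as the arm can. A call with a number of a shift or a turn outside -1 to 1 is refused whole. A call with a gripper value outside its range is refused whole. "grip" is the gripper's target within -1 to 1 (shut at 1, half-way at 0, fully open at -1), set as the call begins (left out, the last holds). The fingers move at their own pace and stop on an object; the grip force is fixed at half the most. Time passes only in rows, so rows that repeat a pose let the fingers close. It gives the time, the measured TCP pose, the force and the opening at its end, in the units of the state.
- env.state(): the state, without advancing time (a new reading comes with each control period).
- env.read_camera(name): name is "scene" or "top" or "wrist"; returns a dict with "image" (384x512x3 uint8, red, green, blue), "mtx" (3x3 intrinsics, pixels), "T" (4x4, takes a point from camera to world coordinates); the wrist camera has in their place "mount" (4x4, takes a point from camera to tool coordinates, whose origin is the TCP and whose axes are the tool frame's). Camera axes: x right, y up, looking along -z (the intrinsics and any distortion apply to the point x, -y, -z); pixel columns grow to the right and rows downward; lengths in mm; the calibration is good to about 2 mm. A picture is of the moment at which its call begins: read the wrist's pose just before it. There is no depth.
- env.job_done(): hands the job in, once; it reports no verdict.
Trained networks look in the newest picture that a camera, given by its name, has taken for a name from the list of things; names that differ only in an ending like _2 or _b are one class to them, and where a whole thing is asked for, a point or a joint stands for the part that bears it (a point fixed in the world has none). Each returns a list of dicts, best first, with "confidence" (0 to 1); they miss things now and then, are a little off and sometimes report something else, mostly with a low value. They report only what shows in the picture. A call takes as long as a camera call. They do not tell look-alikes from the thing itself.
- env.look_for(camera, thing): "xy" ([column, row] in pixels, amid what is visible of it).
- env.outline_of(camera, thing): "region" (384x512 bool, what is visible of it) and "xy" ([column, row] in pixels, amid what is visible of it).
The state is a dict: "t": time; "joints": joint angles; "qvel": joint speeds; "tau": joint torques, N m; "eef_pos": TCP position; "tcp_rot": TCP orientation; "ft_force": force on the tool from outside, world axes, zero at the start; "moment": the same for the moment, N m; "opening": opening from 0.0 (shut) to 1.0 (fully open).
Only numpy, scipy, OpenCV 4.12 (cv2) and the standard library are available. Lean on these libraries where they do the work, as an engineer would, in place of code of your own. Each camera call takes 0.05 s, during which the arm holds its last target. There are 200 camera calls.

## Working session

There is one attempt and no reset: what is moved stays moved. The work goes in short steps, Python scripts to look and compute and a tool call to move; the robot and the scene stay as the last step left them, time stands still between calls to the robot, and variables do not carry over. Pictures are saved under pics/ and viewed, about 8 in all and at most 12, crops included, and the job is handed in when it is done.

Besides the shell and the picture viewer there is one more tool, called as name(argument=value, ...) on one line, values as JSON. send_rows: Moves the arm, as the interface text tells. Its arguments: {"type":"object","properties":{"moves":{"type":"array","items":{"type":"array","items":{"type":"array","items":{"type":"number"}}}},"grip":{"type":"number"}},"required":["moves"]}

```bash
mkdir -p pics
cat > h.py <<'E'
import numpy as np, cv2
from cell import env
from scipy.spatial.transform import Rotation as R
def save(n,im): cv2.imwrite('pics/'+n+'.png',im[:,:,::-1])
def toolT(s=None):
    s=s or env.state(); T=np.eye(4); T[:3,:3]=R.from_euler('xyz',s['tcp_rot']).as_matrix(); T[:3,3]=s['eef_pos']; return T
def proj(P,K,T):
    P=np.atleast_2d(P); c=(P-T[:3,3])@T[:3,:3]; c=c*[1,-1,-1]; u=c@K.T; return u[:,:2]/u[:,2:]
def ray(px,K,T):
    px=np.atleast_2d(px); d=np.c_[px,np.ones(len(px))]@np.linalg.inv(K).T*[1,-1,-1]; return T[:3,3],d@T[:3,:3].T
def onz(px,K,T,z):
    o,d=ray(px,K,T); return o+d*((z-o[2])/d[:,2])[:,None]
E
python3 - <<'E'
from h import *
print(env.state())
ims=[]
for c in ['scene','top','wrist']:
    s=env.state(); d=env.read_camera(c); print(c,d.keys(),d['mtx'].tolist(),np.round(d.get('T',d.get('mount')),3).tolist()); ims.append(d['image'])
    K=d['mtx'];T=d['T'] if 'T' in d else toolT(s)@d['mount']
    for n in ['gauge','plunger_head','station','hood','tray','bowl','dresser']:
        r=env.look_for(c,n); print(n,[(np.round(x['xy']),round(x['confidence'],2),np.round(onz(x['xy'],K,T,40)[0])) for x in r[:4]])
    if c!='wrist': save(c,cv2.resize(d['image'],(800,600)))
    else: save(c,d['image'])
E
```

```text
{'t': 0.0, 'joints': array([ 1.04040880e+00,  4.91559872e-01,  1.55944718e+00, -3.22318576e-05,
        1.09171013e+00, -1.05599770e-01]), 'qvel': array([-0.00083565,  0.00048391, -0.00170146,  0.00020594,  0.00140762,
       -0.00035538]), 'tau': array([-2.46935888e-03, -6.12646222e+01, -2.58175313e+01,  6.91709295e-02,
        4.82572988e-02, -1.39117792e-04]), 'eef_pos': array([257.44489336, 569.25417099, 222.06233591]), 'tcp_rot': array([-3.14150255e+00,  1.12127608e-03,  1.14602350e+00]), 'ft_force': array([0.07784284, 0.23753078, 0.42832914]), 'moment': array([-0.03297303, -0.00213892,  0.04045368]), 'opening': 0.9987958920722947}
scene dict_keys(['image', 'mtx', 'T']) [[484.90909494908726, 0.0, 247.01988653453594], [0.0, 484.90909494908726, 189.95847020225477], [0.0, 0.0, 1.0]] [[0.886, -0.284, 0.366, 976.974], [0.463, 0.517, -0.72, -966.062], [0.015, 0.807, 0.59, 893.839], [0.0, 0.0, 0.0, 1.0]]
gauge [(array([190., 262.]), 0.98, array([ 464., -261.,   40.])), (array([112., 298.]), 0.97, array([ 372., -442.,   40.])), (array([164., 329.]), 0.76, array([ 525., -456.,   40.]))]

[... 1393 characters left out ...]
   40.]))]
bowl [(array([150., 243.]), 0.71, array([342., 297.,  40.])), (array([310., 141.]), 0.53, array([ 671., -248.,   40.]))]
dresser [(array([308., 141.]), 0.55, array([ 668., -242.,   40.])), (array([148., 242.]), 0.49, array([343., 303.,  40.]))]
wrist dict_keys(['image', 'mtx', 'mount']) [[332.01025372548605, 0.0, 253.8450660299549], [0.0, 332.01025372548605, 188.33944421482224], [0.0, 0.0, 1.0]] [[1.0, 0.0, 0.0, -0.759], [0.0, -0.957, -0.291, -82.664], [0.0, 0.291, -0.957, -161.674], [0.0, 0.0, 0.0, 1.0]]
gauge []
plunger_head []
station []
hood [(array([ 92., 276.]), 0.27, array([297., 342.,  40.]))]
tray []
bowl [(array([ 93., 275.]), 0.37, array([297., 343.,  40.]))]
dresser []
```

View pics/scene.png

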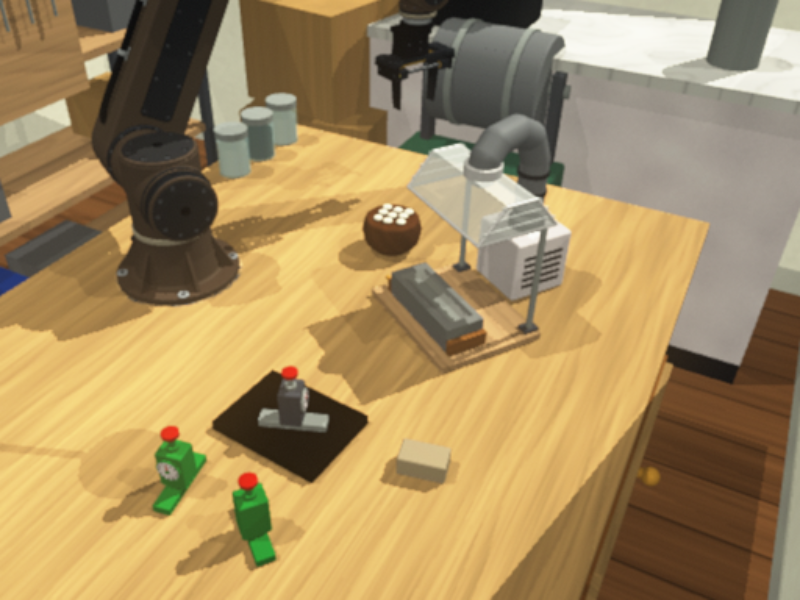

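View pics/top.png

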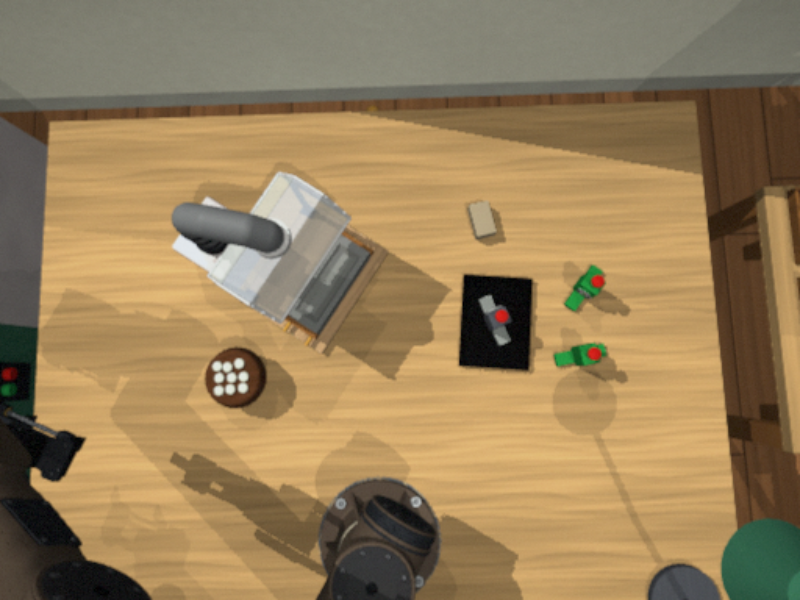

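The pictures show three gauge-shaped things:
- Grey gauge in the black tray: scene (190,262), top (318,206).
- Green gauge: scene (112,298).
- Green gauge: scene (164,329).

I choose the grey one. First I'll move to a pose facing the station.

```bash
cat >> h.py <<'E'
def toolR(yaw,tilt):
    "tool z = horizontal dir yaw (deg) tilted 'tilt' from down; tool x = dir yaw-90"
    a,t=np.radians([yaw,tilt]); f=np.array([np.cos(a),np.sin(a),0]); u=np.array([0,0,1.])
    z=np.sin(t)*f-np.cos(t)*u; x=np.array([np.sin(a),-np.cos(a),0]); return np.c_[x,np.cross(z,x),z]
def rows(p,Rt,T=None):
    T=toolT() if T is None else T
    sh=T[:3,:3].T@(np.array(p)-T[:3,3])/300; rv=R.from_matrix(T[:3,:3].T@Rt).as_rotvec()/(np.pi/2)
    print('row',np.round(sh,4).tolist(),np.round(rv,4).tolist())
def cmd(T,row):
    o=np.eye(4); o[:3,:3]=T[:3,:3]@R.from_rotvec(np.array(row[3:])*np.pi/2).as_matrix(); o[:3,3]=T[:3,3]+T[:3,:3]@np.array(row[:3])*300; return o
E
python3 - <<'E'
from h import *
rows([330,330,330],toolR(95,20))
rows([400,-50,350],toolR(50,43))
E
```

```text
row [-0.6278, 0.549, -0.3578] [0.201, 0.1175, 0.6669]
row [-1.6857, 1.2836, -0.4246] [0.3319, 0.4378, 1.1116]
```

send_rows(moves=[[[-0.63, 0.55, -0.36, 0.2, 0.12, 0.67], [-0.63, 0.55, -0.36, 0.2, 0.12, 0.67], [-0.63, 0.55, -0.36, 0.2, 0.12, 0.67], [-0.63, 0.55, -0.36, 0.2, 0.12, 0.67], [-0.63, 0.55, -0.36, 0.2, 0.12, 0.67], [-0.63, 0.55, -0.36, 0.2, 0.12, 0.67], [-0.63, 0.55, -0.36, 0.2, 0.12, 0.67], [-0.63, 0.55, -0.36, 0.2, 0.12, 0.67], [-0.63, 0.55, -0.36, 0.2, 0.12, 0.67], [-0.63, 0.55, -0.36, 0.2, 0.12, 0.67]]])

```text
t: 2.03
eef_pos: [329.9, 328.3, 330.9]
tcp_rot: [-2.791, -0.002, 0.075]
ft_force: [-0.2, 0.2, 0.4]
opening: 1.0
```

Run:
```python
from h import *
s=env.state();print(s['joints'],s['eef_pos'])
rows([400,-50,350],toolR(50,43))
```

```text
[0.45491    0.07922693 1.90052441 0.37468969 1.05604    0.2104635 ] [329.91422532 328.30273901 330.908879  ]
row [0.1383, 1.1755, -0.4979] [0.2408, 0.258, 0.423]
```

send_rows(moves=[[[0.12, 1, -0.42, 0.24, 0.26, 0.42], [0.12, 1, -0.42, 0.24, 0.26, 0.42], [0.12, 1, -0.42, 0.24, 0.26, 0.42], [0.12, 1, -0.42, 0.24, 0.26, 0.42], [0.12, 1, -0.42, 0.24, 0.26, 0.42], [0.12, 1, -0.42, 0.24, 0.26, 0.42], [0.12, 1, -0.42, 0.24, 0.26, 0.42], [0.12, 1, -0.42, 0.24, 0.26, 0.42], [0.12, 1, -0.42, 0.24, 0.26, 0.42], [0.12, 1, -0.42, 0.24, 0.26, 0.42], [0.12, 1, -0.42, 0.24, 0.26, 0.42]]])

```text
t: 2.95
eef_pos: [392.8, 6.8, 346.2]
tcp_rot: [-2.392, -0.007, -0.689]
ft_force: [-0.5, 0.3, -0.5]
opening: 1.001
```

Run:
```python
from h import *
s=env.state();print(s['joints'],s['eef_pos'],s['qvel'].round(3))
s=env.state(); d=env.read_camera('wrist'); save('w1',d['image']); np.savez('w1.npz',im=d['image'],K=d['mtx'],T=toolT(s)@d['mount'])
T=toolT(s)@d['mount']
print(env.look_for('wrist','station'))
```

```text
[-0.65785728 -0.05889662  2.15422695  0.83195917  1.17051186 -0.36118013] [392.7936238    6.79995087 346.20236746] [ 0.063 -0.02   0.028  0.008 -0.012  0.021]
[{'xy': [294.7, 101.3], 'confidence': 0.62}]
```

View pics/w1.png

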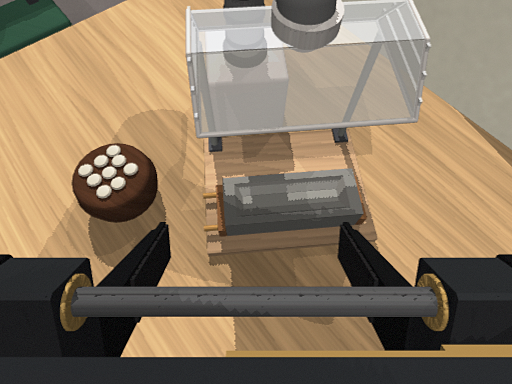

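The wrist view shows the stone's top at about (222..365, 170..235), the hood rim at about row 132, and the bowl at (115,183). I'll zoom in to read the corners.

Run:
```python
from h import *
d=np.load('w1.npz'); save('w1c',cv2.resize(d['im'][150:270,195:385],(760,480),interpolation=cv2.INTER_CUBIC))
```

```text
(no output)
```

View pics/w1c.png

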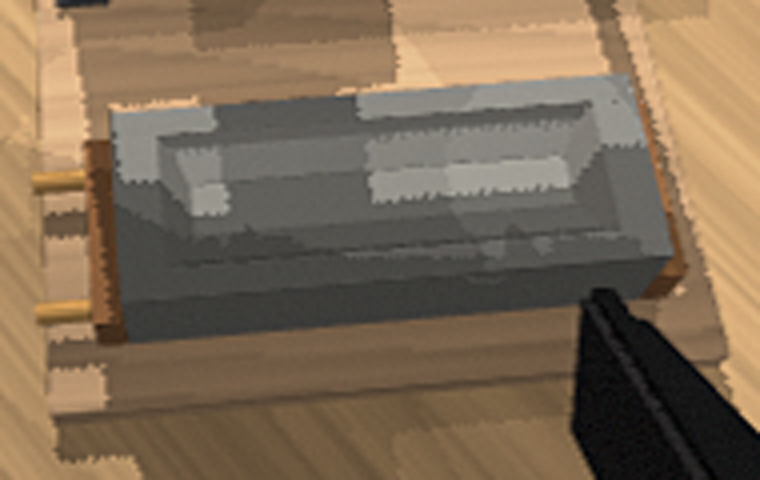

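```bash
cat > fit.py <<'E'
from h import *
from scipy.optimize import least_squares
def fit(M,px,views,x0):
    "views: list (K,T,model idx)"
    def W(p):
        c,s=np.cos(p[2]),np.sin(p[2]); return M@np.array([[c,s,0],[-s,c,0],[0,0,1]])+[p[0],p[1],0]
    f=lambda p:np.concatenate([(proj(W(p)[i],K,T)-q).ravel() for (K,T,i),q in zip(views,px)])
    r=least_squares(f,x0,loss='soft_l1'); return r.x,f(r.x).reshape(-1,2)
E
python3 - <<'E'
from fit import *
d=np.load('w1.npz')
px=np.array([[110,107],[630,75],[672,256],[125,304],[158,138],[585,102],[620,230],[180,267]])/4+[195-.4,150-.4]
M=np.array([[39,102.5,66],[39,-102.5,66],[-39,-102.5,66],[-39,102.5,66],[27,85,66],[27,-85,66],[-27,-85,66],[-27,85,66]],float)
p,e=fit(M,[px],[(d['K'],d['T'],slice(None))],[600,130,.87])
print(p,np.degrees(p[2]),e.round(1).tolist())
# hood rim check
c,s=np.cos(p[2]),np.sin(p[2])
for y in(-115,115): print(proj([p[0]-s*y,p[1]+c*y,236],d['K'],d['T']))
E
```

```text
[539.31169321  92.95832116  13.53853137] 775.7007081334476 [[-0.1, 1.3], [0.0, -0.8], [1.2, -0.0], [-1.2, -0.3], [-0.3, -0.4], [1.9, 0.0], [0.7, -0.1], [-3.5, 0.2]]
[[415.20384437 119.60323794]]
[[198.5757747  135.06753085]]
```

Run:
```python
from h import *
rows([345,-300,210],toolR(21,45))
```

```text
row [0.5281, 0.9678, -0.2759] [0.021, 0.2258, 0.2401]
```

send_rows(moves=[[[0.53, 0.97, -0.28, 0.02, 0.23, 0.24], [0.53, 0.97, -0.28, 0.02, 0.23, 0.24], [0.53, 0.97, -0.28, 0.02, 0.23, 0.24], [0.53, 0.97, -0.28, 0.02, 0.23, 0.24], [0.53, 0.97, -0.28, 0.02, 0.23, 0.24], [0.53, 0.97, -0.28, 0.02, 0.23, 0.24], [0.53, 0.97, -0.28, 0.02, 0.23, 0.24], [0.53, 0.97, -0.28, 0.02, 0.23, 0.24], [0.53, 0.97, -0.28, 0.02, 0.23, 0.24], [0.53, 0.97, -0.28, 0.02, 0.23, 0.24], [0.53, 0.97, -0.28, 0.02, 0.23, 0.24], [0.53, 0.97, -0.28, 0.02, 0.23, 0.24]]])

```text
t: 4.05
eef_pos: [344.7, -299.7, 211.0]
tcp_rot: [-2.356, -0.005, -1.208]
ft_force: [-0.4, 0.1, 0.2]
opening: 1.001
```

Run:
```python
from h import *
s=env.state();print(s['joints'],s['eef_pos'],s['qvel'].round(3))
d=env.read_camera('wrist'); K=d['mtx'];T=toolT(s)@d['mount'];np.savez('w2.npz',im=d['image'],K=K,T=T)
r=env.outline_of('wrist','gauge')
for x in r[:3]: print(x['xy'],x['confidence'],cv2.boundingRect(x['region'].astype(np.uint8)))
h=env.look_for('wrist','plunger_head');print(h, [onz(x['xy'],K,T,119) for x in h])
x0,y0,w,hh=cv2.boundingRect(r[0]['region'].astype(np.uint8)); print(x0,y0)
x0-=15;y0-=15;w+=30;hh+=30; k=min(800/w,600/hh); print(x0,y0,k)
save('w2c',cv2.resize(d['image'][y0:y0+hh,x0:x0+w],None,fx=k,fy=k,interpolation=cv2.INTER_CUBIC))
```

```text
[-1.29968053  0.32341352  2.17857966  0.98146839  1.0112485  -0.79975529] [ 344.66570755 -299.74299678  211.03103628] [-0.002 -0.013 -0.001  0.002 -0.001  0.001]
[438.3, 199.9] 0.79 (384, 161, 105, 87)
[257.6, 191.9] 0.77 (236, 151, 41, 101)
[358.8, 328.6] 0.61 (337, 317, 45, 30)
[{'xy': [256.1, 162.5], 'confidence': 0.82}, {'xy': [468.9, 174.9], 'confidence': 0.81}] [array([[ 450.26160448, -262.95721724,  119.        ]]), array([[ 507.83870089, -451.81661278,  119.        ]])]
384 161
369 146 5.128205128205129
```

View pics/w2c.png

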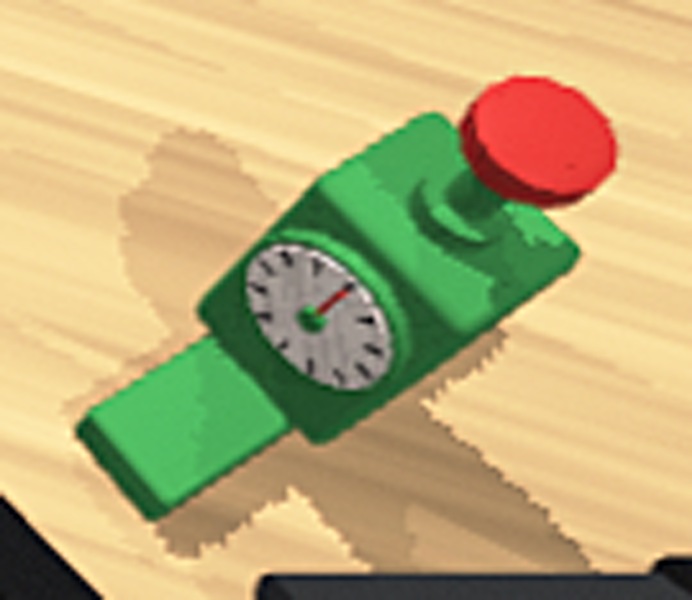

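That crop is the green look-alike at (438,200). The gauge I want is the second detection at (257,192), so I'll crop that.

Run:
```python
from h import *
d=np.load('w2.npz')
save('w2d',cv2.resize(d['im'][140:265,200:320],None,fx=4.8,fy=4.8,interpolation=cv2.INTER_CUBIC))
```

```text
(no output)
```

View pics/w2d.png

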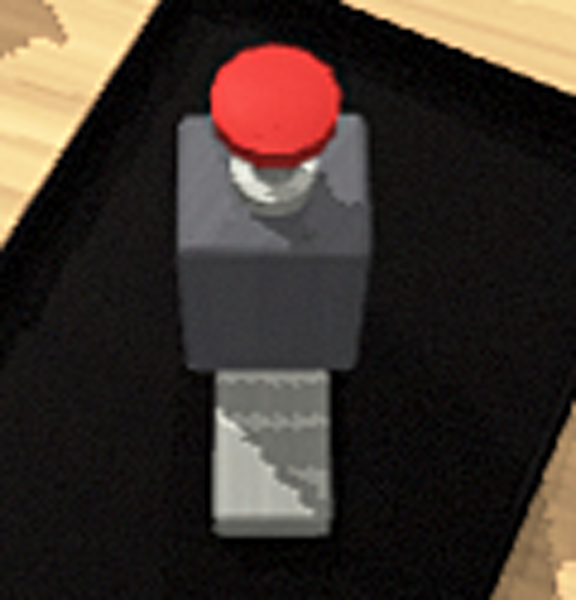

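Run:
```python
from fit import *
d=np.load('w2.npz')
px=np.array([[178,250],[371,250],[180,115],[369,116],[187,368],[357,368],[213,516],[331,516],[214,535],[330,535],[275,98]])/4.8+[200-.4,140-.4]
M=np.array([[-18,21,80],[-18,-21,80],[18,21,80],[18,-21,80],[-18,21,14],[-18,-21,14],[-55,14,14],[-55,-14,14],[-55,14,0],[-55,-14,0],[0,0,114]],float)+[0,0,5]
p,e=fit(M,[px],[(d['K'],d['T'],slice(None))],[450,-263,.37])
print(p,np.degrees(p[2]),e.round(1).tolist())
yaw=np.degrees(p[2]); g=np.array([p[0],p[1],71]); 
Rt=toolR(yaw,50); z=Rt[:,2]
print(g)
rows(g+11*z-90*z,Rt); rows(g+11*z,Rt,np.vstack([np.c_[Rt,g+11*z-90*z],[0,0,0,1]]))
```

```text
[ 4.54880677e+02 -2.62339245e+02  3.63022137e-01] 20.799636332423468 [[-0.5, 0.1], [0.7, 0.1], [-0.2, -1.8], [-0.1, -2.0], [-0.0, 1.1], [-0.1, 1.1], [0.0, 0.3], [0.1, 0.4], [0.1, 0.1], [-0.2, 0.1], [0.3, -1.6]]
[ 454.88067678 -262.33924467   71.        ]
row [0.0097, 0.0783, 0.3435] [0.0556, -0.0033, 0.0021]
row [0.0, 0.0, 0.3] [0.0, 0.0, 0.0]
```

send_rows(moves=[[[0.01, 0.078, 0.34, 0.056, -0.003, 0.002], [0.01, 0.078, 0.34, 0.056, -0.003, 0.002], [0.01, 0.078, 0.34, 0.056, -0.003, 0.002], [0.01, 0.078, 0.34, 0.056, -0.003, 0.002], [0.01, 0.078, 0.34, 0.056, -0.003, 0.002], [0.01, 0.078, 0.34, 0.056, -0.003, 0.002], [0.01, 0.078, 0.34, 0.056, -0.003, 0.002]]])

```text
t: 4.78
eef_pos: [397.0, -285.9, 123.2]
tcp_rot: [-2.268, -0.001, -1.21]
ft_force: [1.0, -0.0, 0.2]
opening: 1.001
```

Run:
```python
from h import *
s=env.state(); d=env.read_camera('wrist'); K=d['mtx'];T=toolT(s)@d['mount'];np.savez('w3.npz',im=d['image'],K=K,T=T)
r=env.look_for('wrist','plunger_head');print(r,proj([[454.9,-262.3,119]],K,T))
Rt=toolR(20.8,50); rows(np.array([454.9,-262.3,71])+11*Rt[:,2],Rt)
save('w3',d['image'])
```

```text
[{'xy': [249.8, 163.2], 'confidence': 0.79}] [[250.43604177 159.27042842]]
row [-0.0065, -0.001, 0.3078] [-0.0005, -0.002, -0.0005]
```

View pics/w3.png

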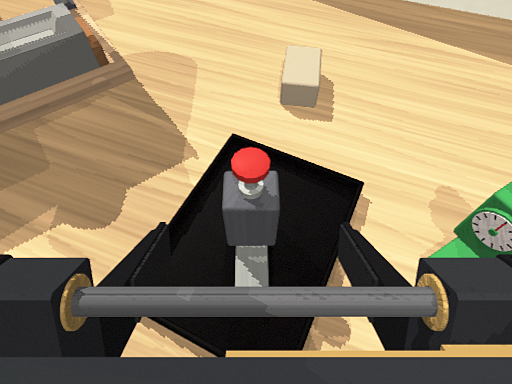

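The gauge at (251,205) sits centred between the fingers at (165,225) and (342,225), and the path in is clear. I'll move in and grip it.

send_rows(moves=[[[-0.006, -0.001, 0.1, 0, -0.002, 0], [-0.006, -0.001, 0.2, 0, -0.002, 0], [-0.006, -0.001, 0.26, 0, -0.002, 0], [-0.006, -0.001, 0.29, 0, -0.002, 0], [-0.006, -0.001, 0.305, 0, -0.002, 0], [-0.006, -0.001, 0.305, 0, -0.002, 0], [-0.006, -0.001, 0.305, 0, -0.002, 0]]])

```text
t: 5.47
eef_pos: [462.1, -259.3, 63.9]
tcp_rot: [-2.268, 0.002, -1.208]
ft_force: [-0.1, -0.4, 0.0]
opening: 0.998
```

send_rows(moves=[[[0, 0, 0, 0, 0, 0], [0, 0, 0, 0, 0, 0], [0, 0, 0, 0, 0, 0], [0, 0, 0, 0, 0, 0], [0, 0, 0, 0, 0, 0], [0, 0, 0, 0, 0, 0], [0, 0, 0, 0, 0, 0], [0, 0, 0, 0, 0, 0], [0, 0, 0, 0, 0, 0], [0, 0, 0, 0, 0, 0]]], grip=1)

```text
t: 6.3
eef_pos: [462.4, -258.9, 63.2]
tcp_rot: [-2.268, 0.003, -1.208]
ft_force: [-0.0, -0.1, -0.3]
opening: 0.436
```

Run:
```python
from h import *
s=env.state(); print(s['eef_pos'],s['opening'],s['opening']*95,s['ft_force'])
T=toolT(s); rows(s['eef_pos']+np.array([0,0,20]),T[:3,:3])
```

```text
[ 462.35068138 -258.8974172    63.23786844] 0.4361423020070734 41.433518690671974 [-0.04436174 -0.07958522 -0.2981759 ]
row [-0.0002, -0.0511, -0.0428] [0.0, 0.0, 0.0]
```

send_rows(moves=[[[0, -0.013, -0.011, 0, 0, 0], [0, -0.03, -0.025, 0, 0, 0], [0, -0.051, -0.043, 0, 0, 0], [0, -0.09, -0.075, 0, 0, 0], [0, -0.14, -0.117, 0, 0, 0], [0, -0.19, -0.159, 0, 0, 0], [0, -0.24, -0.201, 0, 0, 0], [0, -0.28, -0.235, 0, 0, 0], [0, -0.28, -0.235, 0, 0, 0]]])

```text
t: 7.05
eef_pos: [462.6, -259.5, 175.7]
tcp_rot: [-2.268, -0.001, -1.207]
ft_force: [0.3, -0.4, -3.8]
opening: 0.445
```

Run:
```python
from h import *
s=env.state(); print(s['eef_pos'],s['opening'],s['ft_force'],s['joints'])
d=env.read_camera('wrist');np.savez('w4.npz',im=d['image'],K=d['mtx'],T=toolT(s)@d['mount'])
im3=np.load('w3.npz')['im']
save('w4c',cv2.resize(d['image'][120:384,130:400],None,fx=2.2,fy=2.2))
yaw=55.7;Rt=toolR(yaw,50);a=np.radians(yaw);f=np.array([np.cos(a),np.sin(a),0])
rows([455,-31,150],Rt); rows(np.array([539.3,93,150])-200*f,Rt)
```

```text
[ 462.57517628 -259.49336858  175.67778258] 0.4448981582035852 [ 0.29669701 -0.37526684 -3.79331822] [-1.03486998  0.45613646  2.16775888  1.30863242  0.89799673 -0.8991765 ]
row [-0.7203, -0.0973, 0.2415] [-0.0004, -0.297, -0.249]
row [-0.6255, -0.0091, 0.1362] [-0.0004, -0.297, -0.249]
```

View pics/w4c.png

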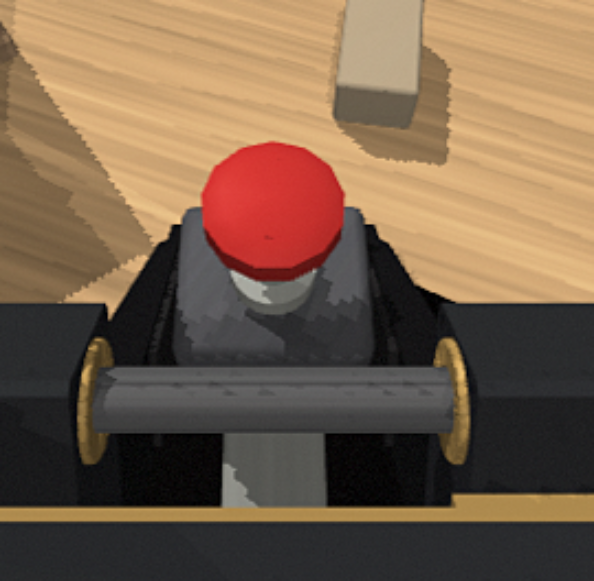

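The gauge is held upright and central, with its red head at (254,215) in the full picture. The weight reading is about 3.8 N. Next I'll move to in front of the stone.

send_rows(moves=[[[-0.625, -0.01, 0.135, 0, -0.297, -0.249], [-0.625, -0.01, 0.135, 0, -0.297, -0.249], [-0.625, -0.01, 0.135, 0, -0.297, -0.249], [-0.625, -0.01, 0.135, 0, -0.297, -0.249], [-0.625, -0.01, 0.135, 0, -0.297, -0.249], [-0.625, -0.01, 0.135, 0, -0.297, -0.249], [-0.625, -0.01, 0.135, 0, -0.297, -0.249], [-0.625, -0.01, 0.135, 0, -0.297, -0.249], [-0.625, -0.01, 0.135, 0, -0.297, -0.249], [-0.625, -0.01, 0.135, 0, -0.297, -0.249]]])

```text
t: 7.93
eef_pos: [426.6, -73.0, 149.7]
tcp_rot: [-2.267, 0.002, -0.601]
ft_force: [-0.1, 0.4, -5.7]
opening: 0.439
```

Run:
```python
from h import *
s=env.state(); print(s['eef_pos'],s['opening'],s['qvel'].round(3),s['joints'])
d=env.read_camera('wrist');np.savez('w5.npz',im=d['image'],K=d['mtx'],T=toolT(s)@d['mount'])
im=d['image'].copy();K=d['mtx'];T=toolT(s)@d['mount']
a=np.radians(55.7);f=np.array([np.cos(a),np.sin(a),0]);l=np.array([-f[1],f[0],0])
C=np.array([539.3,93,66])
q=[proj(C+x*f+y*l,K,T)[0].round(1).tolist() for x,y in[(39,102.5),(39,-102.5),(-39,-102.5),(-39,102.5),(27,85),(27,-85),(-27,-85),(-27,85)]]
print(q)
save('w5',cv2.resize(im[0:280,80:453],None,fx=2.14,fy=2.14,interpolation=cv2.INTER_CUBIC))
```

```text
[426.62228099 -72.99148113 149.6644194 ] 0.4388970737384788 [-0.    -0.005  0.    -0.004  0.003  0.   ] [-0.82351228  0.48519096  2.27015606  1.08012306  1.0128201  -1.12026338]
[[163.6, 80.6], [342.6, 79.9], [354.0, 130.4], [152.4, 131.2], [177.6, 87.6], [328.6, 87.0], [335.2, 121.9], [171.2, 122.5]]
```

View pics/w5.png

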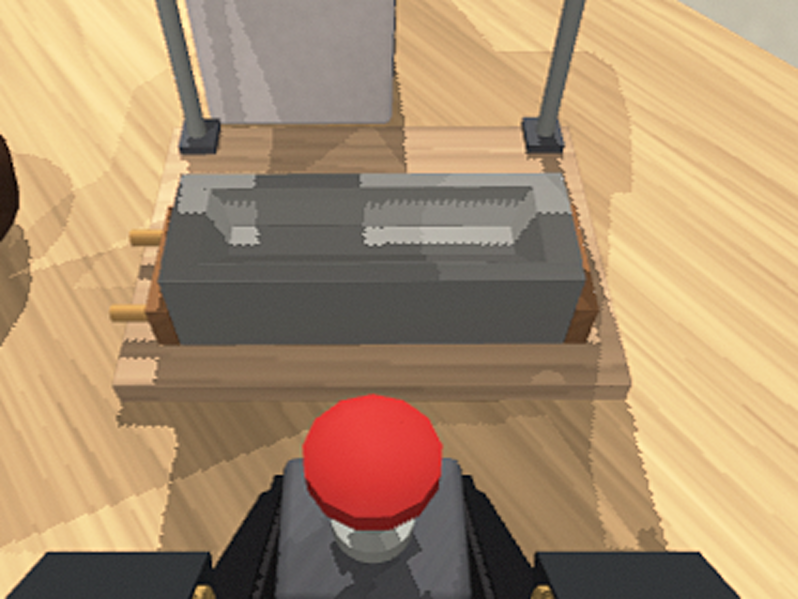

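Run:
```python
from fit import *
d=np.load('w5.npz')
px=np.array([[180,173],[565,173],[585,281],[161,281]])/2.14+[80-.2,-.2]
M=np.array([[39,102.5,66],[39,-102.5,66],[-39,-102.5,66],[-39,102.5,66]],float)
p,e=fit(M,[px],[(d['K'],d['T'],slice(None))],[539,93,.972]); print(p,np.degrees(p[2]),e.round(1).tolist())
a=p[2];f=np.array([np.cos(a),np.sin(a),0]);Rt=toolR(np.degrees(a),50)
P=np.array([p[0],p[1],0])+8.2*f
rows(P+[0,0,124.2+14],Rt)
print(P)
```

```text
[539.5951225   92.25969447   0.96695019] 55.40216461171497 [[0.5, -0.1], [-0.4, -0.2], [1.4, -0.0], [-2.1, -0.0]]
row [-0.0003, -0.4157, 0.5577] [-0.0014, 0.0024, 0.0003]
[544.2511862  99.0095886   0.       ]
```

send_rows(moves=[[[0, -0.025, 0.034, 0, 0.001, 0], [0, -0.067, 0.09, 0, 0.001, 0], [0, -0.112, 0.15, 0, 0.001, 0], [0, -0.157, 0.21, 0, 0.001, 0], [0, -0.201, 0.27, 0, 0.001, 0], [0, -0.246, 0.33, 0, 0.001, 0], [0, -0.291, 0.39, 0, 0.001, 0], [0, -0.335, 0.45, 0, 0.001, 0], [0, -0.373, 0.5, 0, 0.001, 0], [0, -0.402, 0.54, 0, 0.001, 0], [0, -0.415, 0.557, 0, 0.001, 0], [0, -0.415, 0.557, 0, 0.001, 0]]])

```text
t: 8.98
eef_pos: [543.9, 100.2, 138.1]
tcp_rot: [-2.266, 0.001, -0.599]
ft_force: [-1.2, -0.5, -3.4]
opening: 0.44
```

Run:
```python
from h import *
for i in range(2): 
    s=env.state(); d=env.read_camera('scene'); 
print(s['eef_pos'],s['tcp_rot'],s['ft_force'],s['joints'])
K,T=d['mtx'],d['T']; o=proj([544,99,100],K,T)[0].astype(int);print(o)
w=env.read_camera('wrist')['image']
a=cv2.resize(d['image'][o[1]-60:o[1]+40,o[0]-65:o[0]+65],(520,400),interpolation=cv2.INTER_CUBIC)
b=cv2.resize(w[60:384,126:386],(280,400-51))
b=np.vstack([b,np.zeros((400-len(b),280,3),np.uint8)])
save('s6',np.hstack([a,b]))
Rt=toolR(55.5,50); f=np.array([np.cos(np.radians(55.5)),np.sin(np.radians(55.5)),0])
t=np.array([539.5,92.5,124.2])+8.2*f; print(t); rows(t,Rt)
```

```text
[543.59753312  99.59965565 138.10176853] [-2.26675526e+00  1.43919819e-03 -5.99602120e-01] [-0.78910907 -0.31761104 -4.8648718 ] [-0.30850334  0.5396505   2.18180989  1.48776394  0.8300419  -1.01073084]
[280 178]
[544.14453114  99.25783475 124.2       ]
row [0.001, 0.0344, 0.0316] [-0.0014, 0.0012, -0.0002]
```

View pics/s6.png

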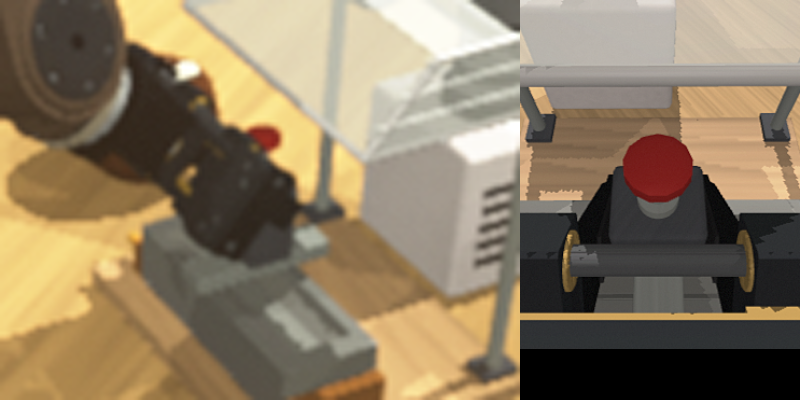

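The gauge hovers across the middle of the stone, clear of the hood rim. I'll lower it gently.

send_rows(moves=[[[0.001, 0.008, 0.006, 0, 0.001, 0], [0.001, 0.016, 0.013, 0, 0.001, 0], [0.001, 0.022, 0.019, 0, 0.001, 0], [0.001, 0.027, 0.023, 0, 0.001, 0], [0.001, 0.03, 0.026, 0, 0.001, 0], [0.001, 0.03, 0.026, 0, 0.001, 0]]])

```text
t: 9.63
eef_pos: [544.1, 99.6, 126.0]
tcp_rot: [-2.267, 0.001, -0.601]
ft_force: [-0.3, 0.7, -4.4]
opening: 0.445
```

send_rows(moves=[[[0, 0.001, 0.001, 0, 0, 0], [0, 0.002, 0.0016, 0, 0, 0], [0, 0.003, 0.0024, 0, 0, 0], [0, 0.003, 0.0024, 0, 0, 0], [0, 0.003, 0.0024, 0, 0, 0]]])

```text
t: 10.05
eef_pos: [544.2, 99.7, 125.2]
tcp_rot: [-2.266, 0.0, -0.601]
ft_force: [-0.0, -0.3, -3.9]
opening: 0.441
```

send_rows(moves=[[[0, 0.001, 0.001, 0, 0, 0], [0, 0.002, 0.0016, 0, 0, 0], [0, 0.002, 0.0016, 0, 0, 0], [0, 0.002, 0.0016, 0, 0, 0]]])

```text
t: 10.38
eef_pos: [544.2, 99.6, 124.4]
tcp_rot: [-2.267, 0.0, -0.601]
ft_force: [0.1, 0.3, -5.5]
opening: 0.439
```

send_rows(moves=[[[0, 0.001, 0.0008, 0, 0, 0], [0, 0.002, 0.0016, 0, 0, 0], [0, 0.002, 0.0016, 0, 0, 0], [0, 0.002, 0.0016, 0, 0, 0]]])

```text
t: 10.72
eef_pos: [544.3, 99.7, 124.2]
tcp_rot: [-2.265, -0.0, -0.601]
ft_force: [-3.2, -2.8, 5.8]
opening: 0.441
```

send_rows(moves=[[[0, 0.001, 0.0008, 0, 0, 0], [0, 0.0015, 0.0012, 0, 0, 0], [0, 0.0015, 0.0012, 0, 0, 0], [0, 0.0015, 0.0012, 0, 0, 0]]])

```text
t: 11.05
eef_pos: [544.3, 99.7, 124.2]
tcp_rot: [-2.264, -0.001, -0.601]
ft_force: [-6.0, -4.5, 12.5]
opening: 0.442
```

send_rows(moves=[[[0, -0.0015, -0.0012, 0, 0, 0], [0, -0.002, -0.0016, 0, 0, 0], [0, -0.002, -0.0016, 0, 0, 0], [0, -0.002, -0.0016, 0, 0, 0]]])

```text
t: 11.38
eef_pos: [544.3, 99.7, 124.2]
tcp_rot: [-2.266, -0.0, -0.601]
ft_force: [-1.7, -2.9, 6.5]
opening: 0.438
```

send_rows(moves=[[[0, 0, 0, 0, 0, 0], [0, 0, 0, 0, 0, 0], [0, 0, 0, 0, 0, 0], [0, 0, 0, 0, 0, 0], [0, 0, 0, 0, 0, 0], [0, 0, 0, 0, 0, 0], [0, 0, 0, 0, 0, 0], [0, 0, 0, 0, 0, 0], [0, 0, 0, 0, 0, 0], [0, 0, 0, 0, 0, 0]]], grip=-0.6)

```text
t: 12.22
eef_pos: [544.2, 99.6, 123.8]
tcp_rot: [-2.267, 0.0, -0.601]
ft_force: [-0.6, 0.5, 0.4]
opening: 0.798
```

send_rows(moves=[[[0, 0, -0.03, 0, 0, 0], [0, 0, -0.08, 0, 0, 0], [0, 0, -0.16, 0, 0, 0], [0, 0, -0.24, 0, 0, 0], [0, 0, -0.32, 0, 0, 0], [0, 0, -0.4, 0, 0, 0], [0, 0, -0.46, 0, 0, 0], [0, 0, -0.5, 0, 0, 0], [0, 0, -0.5, 0, 0, 0], [0, 0, -0.5, 0, 0, 0]]], grip=1)

```text
t: 13.05
eef_pos: [479.0, 4.2, 220.3]
tcp_rot: [-2.267, -0.001, -0.603]
ft_force: [-0.1, -0.7, -0.1]
opening: 0.153
```

Run:
```python
from h import *
s=env.state(); d=env.read_camera('wrist'); K=d['mtx'];T=toolT(s)@d['mount'];np.savez('w7.npz',im=d['image'],K=K,T=T)
print(s['eef_pos'],s['opening'],s['ft_force'])
print([(x['xy'],x['confidence'],onz(x['xy'],K,T,180)) for x in env.look_for('wrist','plunger_head')],proj([539.5,92.5,180],K,T))
save('w7',cv2.resize(d['image'][20:300,80:453],None,fx=2.14,fy=2.14,interpolation=cv2.INTER_CUBIC))
```

```text
[478.97038539   4.16167321 220.29857164] 0.1528811075570427 [-0.06711961 -0.73964295 -0.11332653]
[([252.4, 149.2], 0.92, array([[535.39058435,  88.06381984, 180.        ]]))] [[253.4799214  143.54672921]]
```

View pics/w7.png

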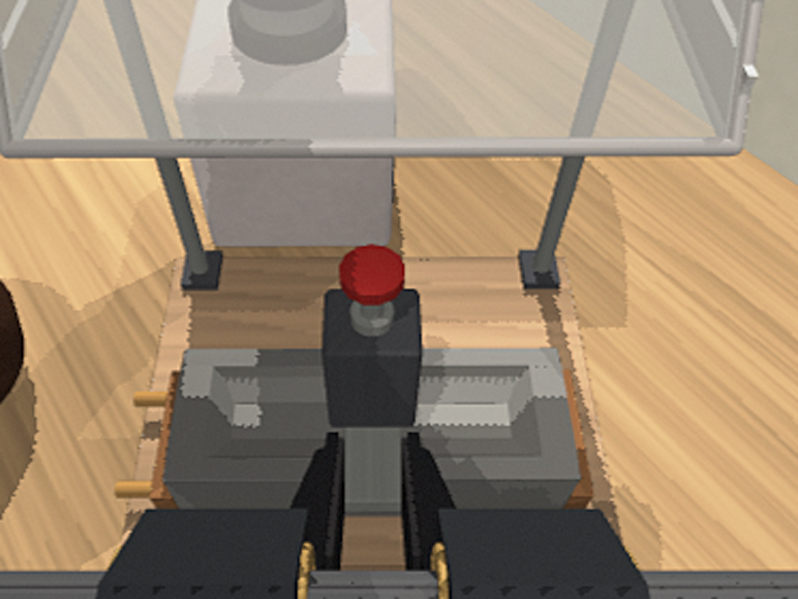

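Run:
```python
from fit import *
d=np.load('w7.npz'); V=[(d['K'],d['T'],slice(None))]; o=[80-.2,20-.2]
q=np.array([[185,350],[560,348],[580,480],[163,478]])/2.14+o
M=np.array([[39,102.5,66],[39,-102.5,66],[-39,-102.5,66],[-39,102.5,66]],float)
p,e=fit(M,[q],V,[539,93,.97]); print(p,np.degrees(p[2]),e.round(1).tolist())
q=np.array([[323,353],[421,353],[326,291],[418,291],[330,425],[415,425],[372,270]])/2.14+o
M=np.array([[-18,21,80],[-18,-21,80],[18,21,80],[18,-21,80],[-18,21,14],[-18,-21,14],[0,0,114]],float)+[0,0,66]
g,e=fit(M,[q],V,[539,93,.97]); print(g,np.degrees(g[2]),e.round(1).tolist())
a=p[2]; dv=g-p; print('rel x,y',dv[0]*np.cos(a)+dv[1]*np.sin(a),-dv[0]*np.sin(a)+dv[1]*np.cos(a))
```

```text
[539.88875005  92.87124968   0.9653088 ] 55.308120314293305 [[-0.0, -1.5], [-0.1, -0.2], [1.1, 0.1], [-0.8, 0.6]]
[539.50650592  92.2009483    0.97088385] 55.62754689589811 [[-1.0, 0.5], [1.3, 0.4], [-1.0, -2.7], [1.0, -2.8], [-0.4, 2.1], [0.2, 2.0], [0.1, -2.2]]
rel x,y -0.7686975762994749 -0.0672201768269573
```

The gauge stands square across the stone, within about 1 mm and 0.3° of centre. Its head is up at crop (372,270), clear of the rim. Next is the press, with the fingers shut.

Run:
```python
from h import *
a=np.radians(55.5);f=np.array([np.cos(a),np.sin(a),0]);Rt=toolR(55.5,58);h=np.array([539.7,92.4,0])
A=h-70*f+[0,0,204]; B=h-1.5*f+[0,0,203]
rows(A,Rt); TA=np.vstack([np.c_[Rt,A],[0,0,0,1]]); rows(B,Rt,TA); rows(B-[0,0,10],Rt,np.vstack([np.c_[Rt,B],[0,0,0,1]]))
```

```text
row [0.0019, -0.0379, 0.1267] [0.0874, 0.0008, -0.0001]
row [0.0, -0.1182, 0.1954] [0.0, 0.0, 0.0]
row [0.0, 0.0283, 0.0177] [0.0, 0.0, 0.0]
```

send_rows(moves=[[[0.002, -0.019, 0.063, 0.044, 0.001, 0], [0.002, -0.038, 0.127, 0.087, 0.001, 0], [0.002, -0.038, 0.127, 0.087, 0.001, 0], [0.002, -0.038, 0.127, 0.087, 0.001, 0], [0.002, -0.038, 0.127, 0.087, 0.001, 0], [0.002, -0.038, 0.127, 0.087, 0.001, 0]]], grip=1)

```text
t: 13.65
eef_pos: [500.2, 34.3, 204.7]
tcp_rot: [-2.131, -0.001, -0.602]
ft_force: [0.2, 0.3, 0.2]
opening: 0.002
```

Run:
```python
from h import *
s=env.state(); print(s['eef_pos'],s['opening'],s['ft_force'],s['joints'])
a=np.radians(55.5);f=np.array([np.cos(a),np.sin(a),0]);Rt=toolR(55.5,58);h=np.array([539.7,92.4,0])
rows(h-1.5*f+[0,0,203],Rt)
```

```text
[500.16770877  34.27694339 204.65810308] 0.0016781651299539492 [0.18486294 0.27741339 0.24658397] [-0.54609682  0.43225818  2.23051205  1.33613381  1.054293   -1.01493875]
row [-0.0011, -0.1172, 0.1972] [0.0012, -0.0004, 0.0007]
```

send_rows(moves=[[[0, -0.018, 0.03, 0, 0, 0], [0, -0.036, 0.06, 0, 0, 0], [0, -0.06, 0.1, 0, 0, 0], [0, -0.083, 0.14, 0, 0, 0], [-0.001, -0.101, 0.17, 0.001, 0, 0], [-0.001, -0.113, 0.19, 0.001, 0, 0], [-0.001, -0.117, 0.197, 0.001, 0, 0], [-0.001, -0.117, 0.197, 0.001, 0, 0], [-0.001, -0.117, 0.197, 0.001, 0, 0]]])

```text
t: 14.4
eef_pos: [538.7, 91.1, 202.8]
tcp_rot: [-2.129, -0.001, -0.602]
ft_force: [-0.1, -0.1, -0.8]
opening: 0.004
```

Run:
```python
from h import *
s=env.state(); print(s['eef_pos'],s['opening'],s['ft_force'],s['tcp_rot'])
d=env.read_camera('wrist')['image']; e=env.read_camera('scene'); o=proj([540,92,180],e['mtx'],e['T'])[0].astype(int);print(o)
a=cv2.resize(e['image'][o[1]-50:o[1]+50,o[0]-50:o[0]+50],(400,400),interpolation=cv2.INTER_CUBIC)
b=cv2.resize(d[80:280,154:354],(400,400),interpolation=cv2.INTER_CUBIC)
save('s8',np.hstack([a,b]))
```

```text
[538.74588708  91.08149534 202.76167882] 0.004325444149184294 [-0.13368388 -0.09115505 -0.81615305] [-2.12850906e+00 -7.87623533e-04 -6.02319156e-01]
[280 155]
```

View pics/s8.png

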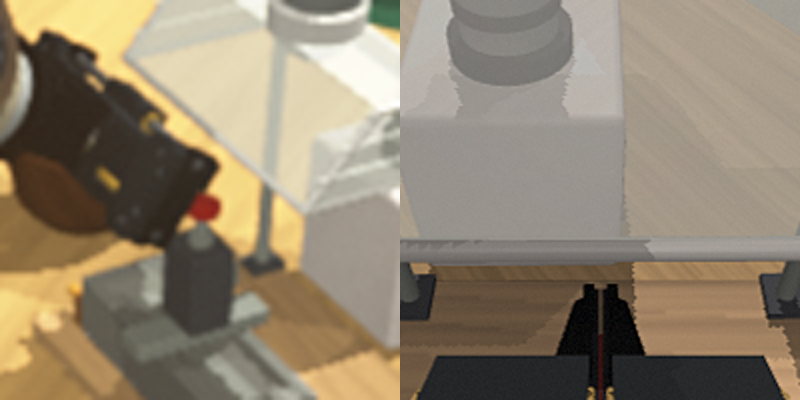

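The left panel shows the finger tips just above the red head at (205,207). The right panel shows the fingers clear below the rim. I'll start pressing straight down.

send_rows(moves=[[[0, 0.008, 0.005, 0, 0, 0], [0, 0.016, 0.01, 0, 0, 0], [0, 0.022, 0.014, 0, 0, 0], [0, 0.0255, 0.016, 0, 0, 0], [0, 0.0255, 0.016, 0, 0, 0], [0, 0.0255, 0.016, 0, 0, 0]]])

```text
t: 15.0
eef_pos: [539.0, 91.2, 193.7]
tcp_rot: [-2.128, -0.0, -0.603]
ft_force: [-0.5, -0.2, 1.9]
opening: 0.003
```

send_rows(moves=[[[0, 0.0014, 0.0009, 0, 0, 0], [0, 0.0042, 0.0027, 0, 0, 0], [0, 0.0071, 0.0044, 0, 0, 0], [0, 0.0099, 0.0062, 0, 0, 0], [0, 0.0113, 0.0071, 0, 0, 0], [0, 0.0113, 0.0071, 0, 0, 0], [0, 0.0113, 0.0071, 0, 0, 0]]])

```text
t: 15.58
eef_pos: [539.0, 91.3, 189.7]
tcp_rot: [-2.128, -0.001, -0.603]
ft_force: [-1.3, -0.8, 2.4]
opening: 0.007
```

send_rows(moves=[[[0, 0.0014, 0.0009, 0, 0, 0], [0, 0.0042, 0.0027, 0, 0, 0], [0, 0.0057, 0.0035, 0, 0, 0], [0, 0.0057, 0.0035, 0, 0, 0], [0, 0.0057, 0.0035, 0, 0, 0]]])

```text
t: 16.0
eef_pos: [539.0, 91.3, 187.7]
tcp_rot: [-2.128, -0.001, -0.603]
ft_force: [-0.3, -0.9, 2.2]
opening: 0.003
```

send_rows(moves=[[[0, 0.0014, 0.0009, 0, 0, 0], [0, 0.0028, 0.0018, 0, 0, 0], [0, 0.0028, 0.0018, 0, 0, 0], [0, 0.0028, 0.0018, 0, 0, 0]]])

```text
t: 16.33
eef_pos: [539.0, 91.3, 186.7]
tcp_rot: [-2.128, -0.001, -0.603]
ft_force: [0.1, -1.3, 3.3]
opening: 0.004
```

send_rows(moves=[[[0, 0.0014, 0.0009, 0, 0, 0], [0, 0.0028, 0.0018, 0, 0, 0], [0, 0.0028, 0.0018, 0, 0, 0], [0, 0.0028, 0.0018, 0, 0, 0]]])

```text
t: 16.67
eef_pos: [539.0, 91.3, 185.7]
tcp_rot: [-2.128, -0.001, -0.603]
ft_force: [-1.7, -2.3, 3.5]
opening: 0.01
```

send_rows(moves=[[[0, 0.0014, 0.0009, 0, 0, 0], [0, 0.0028, 0.0018, 0, 0, 0], [0, 0.0028, 0.0018, 0, 0, 0], [0, 0.0028, 0.0018, 0, 0, 0]]])

```text
t: 17.0
eef_pos: [539.0, 91.3, 184.7]
tcp_rot: [-2.128, -0.001, -0.603]
ft_force: [-0.3, -2.6, 3.8]
opening: 0.008
```

send_rows(moves=[[[0, 0.0014, 0.0009, 0, 0, 0], [0, 0.0028, 0.0018, 0, 0, 0], [0, 0.0028, 0.0018, 0, 0, 0], [0, 0.0028, 0.0018, 0, 0, 0]]])

```text
t: 17.33
eef_pos: [539.0, 91.3, 183.6]
tcp_rot: [-2.128, -0.001, -0.603]
ft_force: [-0.5, -1.0, 3.2]
opening: 0.006
```

send_rows(moves=[[[0, 0.0014, 0.0009, 0, 0, 0], [0, 0.0028, 0.0018, 0, 0, 0], [0, 0.0028, 0.0018, 0, 0, 0], [0, 0.0028, 0.0018, 0, 0, 0]]])

```text
t: 17.67
eef_pos: [539.0, 91.3, 182.7]
tcp_rot: [-2.128, -0.001, -0.603]
ft_force: [-0.1, -1.7, 3.5]
opening: 0.005
```

send_rows(moves=[[[0, 0.0014, 0.0009, 0, 0, 0], [0, 0.0028, 0.0018, 0, 0, 0], [0, 0.0028, 0.0018, 0, 0, 0], [0, 0.0028, 0.0018, 0, 0, 0]]])

```text
t: 18.0
eef_pos: [539.0, 91.3, 181.7]
tcp_rot: [-2.128, -0.001, -0.603]
ft_force: [-1.2, -2.0, 4.2]
opening: 0.005
```

send_rows(moves=[[[0, 0.0014, 0.0009, 0, 0, 0], [0, 0.0028, 0.0018, 0, 0, 0], [0, 0.0028, 0.0018, 0, 0, 0], [0, 0.0028, 0.0018, 0, 0, 0]]])

```text
t: 18.33
eef_pos: [539.1, 91.3, 180.9]
tcp_rot: [-2.128, -0.001, -0.603]
ft_force: [-2.4, -2.4, 6.6]
opening: 0.002
```

send_rows(moves=[[[0, 0.0014, 0.0009, 0, 0, 0], [0, 0.0028, 0.0018, 0, 0, 0], [0, 0.0028, 0.0018, 0, 0, 0], [0, 0.0028, 0.0018, 0, 0, 0]]])

```text
t: 18.67
eef_pos: [539.4, 91.5, 180.6]
tcp_rot: [-2.126, -0.001, -0.602]
ft_force: [-3.4, -2.1, 11.2]
opening: 0.005
```

The rod has met the floor of the hollow: the force rose steeply at about 13 mm of travel. I'll nudge slightly further and hold.

send_rows(moves=[[[0, 0.0006, 0.0004, 0, 0, 0], [0, 0.0006, 0.0004, 0, 0, 0], [0, 0.0006, 0.0004, 0, 0, 0], [0, 0.0006, 0.0004, 0, 0, 0], [0, 0.0006, 0.0004, 0, 0, 0], [0, 0.0006, 0.0004, 0, 0, 0], [0, 0.0006, 0.0004, 0, 0, 0], [0, 0.0006, 0.0004, 0, 0, 0], [0, 0.0006, 0.0004, 0, 0, 0], [0, 0.0006, 0.0004, 0, 0, 0], [0, 0.0006, 0.0004, 0, 0, 0], [0, 0.0006, 0.0004, 0, 0, 0]]])

```text
t: 19.67
eef_pos: [539.4, 91.5, 180.5]
tcp_rot: [-2.126, -0.002, -0.602]
ft_force: [-2.7, -2.6, 13.8]
opening: 0.007
```

send_rows(moves=[[[0, 0, 0, 0, 0, 0], [0, 0, 0, 0, 0, 0], [0, 0, 0, 0, 0, 0]]])

```text
t: 19.92
eef_pos: [539.4, 91.5, 180.5]
tcp_rot: [-2.126, -0.002, -0.602]
ft_force: [-1.8, -2.4, 13.0]
opening: 0.006
```

send_rows(moves=[[[0, -0.003, -0.0018, 0, 0, 0], [0, -0.009, -0.0055, 0, 0, 0], [0, -0.016, -0.01, 0, 0, 0], [0, -0.023, -0.0145, 0, 0, 0], [0, -0.03, -0.019, 0, 0, 0], [0, -0.037, -0.023, 0, 0, 0], [0, -0.044, -0.0275, 0, 0, 0], [0, -0.051, -0.032, 0, 0, 0], [0, -0.058, -0.0365, 0, 0, 0], [0, -0.065, -0.041, 0, 0, 0], [0, -0.065, -0.041, 0, 0, 0], [0, -0.065, -0.041, 0, 0, 0]]])

```text
t: 20.92
eef_pos: [538.9, 91.3, 202.6]
tcp_rot: [-2.128, -0.001, -0.602]
ft_force: [0.9, 0.4, 0.6]
opening: 0.008
```

send_rows(moves=[[[0, 0, -0.03, 0, 0, 0], [0, 0, -0.08, 0, 0, 0], [0, 0, -0.16, 0, 0, 0], [0, 0, -0.24, 0, 0, 0], [0, 0, -0.32, 0, 0, 0], [0, 0, -0.4, 0, 0, 0], [0, 0, -0.45, 0, 0, 0], [0, 0, -0.45, 0, 0, 0], [0, 0, -0.45, 0, 0, 0]]])

```text
t: 21.67
eef_pos: [473.9, -3.7, 274.1]
tcp_rot: [-2.129, -0.001, -0.604]
ft_force: [0.3, -0.9, 0.0]
opening: 0.001
```

Run:
```python
from h import *
s=env.state(); d=env.read_camera('wrist'); K=d['mtx'];T=toolT(s)@d['mount'];np.savez('w9.npz',im=d['image'],K=K,T=T)
print(s['eef_pos'],s['ft_force'])
a=np.load('w7.npz')
def red(im,K,T):
    h=im.astype(int); m=(h[...,0]>110)&(h[...,1]<70)&(h[...,2]<70); m[:, :200]=0; m[:,310:]=0
    n,l,st,c=cv2.connectedComponentsWithStats(m.astype(np.uint8)); i=1+np.argmax(st[1:,4]); print('red',c[i],st[i],onz(c[i],K,T,178))
red(a['im'],a['K'],a['T']); red(d['image'],K,T)
r=env.outline_of('wrist','gauge'); print([(x['xy'],x['confidence'],cv2.boundingRect(x['region'].astype(np.uint8)),onz(x['xy'],K,T,120)) for x in r])
P=np.array([[0,0,114],[0,0,101],[-18,21,80],[-18,-21,80]])+[0,0,66.]
c,t=np.cos(np.radians(55.6)),np.sin(np.radians(55.6)); W=P@np.array([[c,t,0],[-t,c,0],[0,0,1]])+[539.5,92.2,0]
print('pred',proj(W,K,T).round(1).tolist())
# scene camera: before/after is compared by head position
e=env.read_camera('scene'); im=e['image'].astype(int); m=(im[...,0]>110)&(im[...,1]<60)&(im[...,2]<60); o=proj([539.5,92.2,175],e['mtx'],e['T'])[0]; print('scene pred head mid',o); y,x=np.nonzero(m); k=np.hypot(x-o[0],y-o[1])<25; print('scene red',x[k].mean(),y[k].mean(),k.sum())
```

```text
[473.88666453  -3.74738999 274.13873002] [ 0.31706782 -0.86799426  0.0069349 ]
red [254.62835249 146.14559387] [239 134  30  24 522] [[539.67125078  91.08748446 178.        ]]
red [252.44204852 195.96765499] [240 187  25  19 371] [[538.21421067  91.5164186  178.        ]]
[([255.5, 211.0], 0.81, (232, 186, 41, 56), array([[555.44059133, 110.52932323, 120.        ]]))]
pred [[253.1, 193.7], [253.1, 201.9], [232.7, 228.5], [273.7, 228.4]]
scene pred head mid [279.86608044 156.97234734]
scene red 280.1818181818182 156.5151515151515 33
```

```bash
python3 -c "
from cell import env
print(env.job_done(), env.state()['t'])"
```

```text
the job is handed in; nothing more can be done
the job is handed in; nothing more can be done
```

The gauge now stands on the whetting stone and its depth press is done. I handed the job in at about 22 s of the 58 s allowed.

- **Placing:** I took the grey gauge from the tray with a 50° tilted grip, stood it across the middle of the stone and let go. A picture fit put it within about 1 mm and 0.3° of square. While setting it down I pressed slightly past contact, about 17 N on the stone for a moment, and backed off before opening the gripper.
- **Pressing:** With the fingers shut and tilted under the rim, I pressed the red head straight down. The force rose steeply after about 13 mm of travel, which suggests a hollow roughly 12 mm deep. I held it at 13–14 N for about 1.25 s. The sideways force on the head stayed under 4 N.
- **Coming back up:** I then raised the hand slowly and moved it clear.

**Last checks:** In both the scene and wrist pictures the head sits where a fully raised plunger should, to about 1 px, and the case has not shifted. The hand was clear, with only about 1 N on the wrist sensor. No reading suggested contact with the hood. I made these final checks by numbers only, as my 12 picture views were used up. I did not re-measure the bowl, dressing stone or tray, but the arm never went near them after the grasp.

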